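# Unlock the bench scale

### The job

Take the bench scale out of its transit lock: with a fingertip, stroke the knurled rim of its big wheel counter-clockwise (seen from above), stroke after stroke, and stop when the wheel's index bar has come round into line with the fixed pointer on the guard for the second time (between one turn and one and a half in all). Only then press the round weighing pan with a fingertip until it clearly sinks, and let it rise again to show that it is free. Nothing is to be grasped or lifted; do not turn the small levelling wheel, and leave the two weights, the jar and the scoop where they stand.

Things in the scene. Friction and masses are not known exactly. Their poses are not given: they have to be found in the camera images.
- lock_axis (a point): Point on the vertical axis of the big aluminium lock wheel, level with its top face, 74 mm above the counter. Fixed to the housing, with its axes (z up, +x to the scale's rear, +y to its left); does not turn with the wheel. The wheel is 76 mm over its ribs and 26 mm tall, does not rise as it turns, stays where it is left and takes 0.06 N m (2 N at the rim).
- rim_front (a point): Foremost point of the wheel's rim, 38 mm to -x of its axis, at mid-height, 61 mm above the counter; fixed to the housing. Coarse knurl: 10 upright ribs, radius 5 mm, 36 deg apart, centred 33 mm from the axis, on a core of radius 31.5 mm; hollows between them 6.5 mm deep, 10 mm wide. Flat deck below at 45 mm; it ends 50 mm from the axis at the front and 65 mm at the right.
- pointer (a point): Inner end of the fixed black pointer bar (24 x 5 mm, top 72 mm above the counter) on the guard, 46 mm to +x of the wheel's axis, on its top. The guard is a fixed grey wall, radii 46 to 52 mm about the axis, top 69 mm above the counter, round the rear half of the wheel (from -76 to +76 deg about +x), so the rim is reached only from the front.
- lock_wheel (a joint): Angle of the wheel's black index bar (radial, 26 x 5 x 3 mm, on the top face; a rib lies at its outer end) from +x, the pointer, in rad, growing counter-clockwise from above (loosening). 0: tight, bar at the pointer. Starts at 4.2 to 5.6, so 6.283 is the first and 12.566 the second time it comes to the pointer; it can turn on to 20.
- pan_top (a point): Centre of the floor of the round steel weighing pan, 110 mm in diameter with a rim 3 mm higher, 66 mm above the counter, on the scale's deck at its left (60 mm behind and 145 mm left of the lock wheel's axis, in housing axes). It moves with the pan.
- scale_platform (a joint): How far the pan is pressed down, in m: 0 at rest, stop at 0.007. A spring lifts it again: it starts to sink at about 1.5 N and 6 mm takes about 7 N.
- level_wheel (a joint): Small grey levelling wheel, 24 mm in diameter, 12 mm tall, top 58 mm above the counter, behind the middle of the scale (108 mm behind and 63 mm left of the lock wheel's axis, in housing axes). Angle in rad, 0 at the start; not to be turned.
- big_weight: Loose brass weight with a small head, 28 mm in diameter, 36 mm tall, in front of the scale; origin at the centre of its underside. To be left alone.
- small_weight: Loose brass weight with a small head, 22 mm in diameter, 19 mm tall, in front of the scale; origin at the centre of its underside. To be left alone.
- jar: Loose glass jar with a black lid, 66 mm in diameter, 100 mm tall, behind the scale; origin at the centre of its underside. To be left alone.
- scoop: Loose scoop with a dark wooden handle, 165 x 50 x 30 mm, on the counter left of the scale; origin at the centre of its underside. To be left alone.

How it is judged (in metres and radians):
On the way, in this order (a step that is already met when the one before it is completed fails the run):
1. the big wheel's index bar is in line with the pointer for the second time (value of joint lock_wheel between 12.216 and 12.916 rad), for 0.2 s.
2. the pan is pressed down by a finger (all of step 1 and value of joint scale_platform above 0.003 m and contact force between the fingers and scale_platform above 0.5 N), for 0.1 s.
At the end, for the whole second after the job is handed in: Index bar in line with the pointer for the second time (wheel 12.566 rad within 0.35) and at rest; pan pressed 3 mm or more after that and up again within 1 mm; levelling wheel within 0.3 rad, and weights, jar and scoop within 15 mm, of their starts (all of step 1 and velocity of joint lock_wheel between -0.05 and 0.05 rad/s and value of joint scale_platform below 0.001 m and value of joint level_wheel between -0.3 and 0.3 rad and distance of each of big_weight, small_weight, jar, scoop from where it was at the start of the episode below 0.015 m); the robot touches nothing.
It fails at once if the pan is pressed down before the wheel is unlocked (value of joint scale_platform above 0.002 m and value of joint lock_wheel below 12.216 rad).
It fails at once if the small levelling wheel is turned (value of joint level_wheel above 0.3 rad or value of joint level_wheel below -0.3 rad).
It fails at once if a weight, the jar or the scoop is moved or lifted (distance of any of big_weight, small_weight, jar, scoop from where it was at the start of the episode above 0.015 m).
It also fails if it takes over 64 s, if anything falls off the work surface, if the arm or the gripper's body presses on something with over 40 N, if the wrist force passes 120 N, or if a joint passes its speed limit or range.

### The arm

A 6-joint arm with a two-finger parallel gripper is mounted at the origin on a cart in front of the work surface, level with it; the furniture and walls round the work are solid. World frame = base frame: x ahead of the robot, y to its left, z up, the work surface at z = 0. Lengths are in mm, angles in rad, forces in N, time in s.
With the tool pointing down it reaches from about 275 to 1000 mm from the base axis. Payload 8.4 kg.
Tool frame: the origin (TCP) lies on the mounting face of the last link; the fingertips stand 173 mm ahead of it and the grasp point (between the pads) lies 155 mm ahead of it; z points along the fingers, y is the direction in which the jaws open and shut (so a half turn about z gives the same grasp; the last joint's range is limited). The gripper opens to 85 mm and grips with 20 to 120 N. Pads are 22 mm wide; open, the fingers measure 114 mm over their backs; the gripper's body (76 mm by 85 mm) begins 54 mm behind the grasp point. The pads swing forward as they close: fully open they stand 13 mm farther back than shut.
Start: joints at [1.265, 0.353, 1.633, -0, 1.155, -0.002], TCP at [186.967, 596.383, 404.681] pointing down, gripper open.
Joint ranges: [-2.63, 2.63], [-0.92, 2.1], [0.06, 2.66], [-1.3, 4.44], [0, 2.69], [-3.02, 3.02]. Speed limits (rad/s): [2.22, 2.22, 2.79, 3.14, 3.14, 3.14].

### API

Orientations are given as [roll, pitch, yaw] about the fixed x, y, z axes, in that order (R = Rz(yaw) Ry(pitch) Rx(roll)).
In Python, from rig import r, grab_frame, spotter gives the robot as it stands.
- The arm moves only by the tool apply_moves, never from a script. Its argument "motion" is text: rows parted by semicolons, each of 5 numbers parted by spaces: the opening, from -1 (shut) to 1 (fully open), then the shift along the tool's x, y, z as a fraction of full scale, then the turn about the tool's z as a fraction of full scale. In form: hand x y z twist; .... A call has 1 to 20 rows; each row is the pose to reach, as a shift and turn from the pose commanded when the call began, along the tool's axes at that moment, turning the shorter way round; what a row does not reach only later rows make up. Full scale, the value 1, is 1 m for a shift and pi rad for a turn. A row lasts 1/12 s, in which the tool goes at most 41.7 mm and 7.16 degrees, less where a joint would pass 70% of its speed; a pose out of reach is approached as far as the arm can. A call with a number of a shift or a turn outside -1 to 1 is refused whole. A call with a gripper value outside its range is refused whole. The fingers move at their own pace and stop on an object; "squeeze" is the grip in N (left out, the last holds). Time passes only in rows, so rows that repeat a pose let the fingers close. It gives the time, the measured TCP pose, the force and the opening at its end, in the units of the state.
- r.sense(): the state, without advancing time (a new reading comes with each control period).
- grab_frame(name): name is "side" or "top"; returns a dict with "img" (420x560x3 uint8, red, green, blue), "fx", "fy", "cx", "cy" (pixels), "dist_coeffs" ([k1, k2, p1, p2, k3] as OpenCV has them; the pictures are not rectified), "R" (3x3) and "t" (3): a world point X has camera coordinates R X + t. Camera axes: x right, y down, z forward; pixel columns grow to the right and rows downward; lengths in mm; the calibration is good to about 2 mm. A picture is of the moment at which its call begins. There is no depth.
- r.sign_off(): hands the job in, once; it reports no verdict.
Trained networks look in the newest picture that a camera, given by its name, has taken for a name from the list of things; names that differ only in an ending like _2 or _b are one class to them, and where a whole thing is asked for, a point or a joint stands for the part that bears it (a point fixed in the world has none). Each returns a list of dicts, best first, with "conf" (0 to 1); they miss things now and then, are a little off and sometimes report something else, mostly with a low value. They report only what shows in the picture. A call takes as long as a camera call.
- spotter.boxes_of(query, camera): "point" ([x, y, z] in mm, in world coordinates, good to about 4 mm: the middle of the surface that is visible of it).
- spotter.place_of(query, camera): "point" ([x, y, z] in mm, in world coordinates, good to about 4 mm: a listed point, or the origin of a listed thing).
The state is a dict: "clock": time; "qpos": joint angles; "qvel": joint speeds; "joint_efforts": joint torques, N m; "eef_pos": TCP position; "tcp_rot": TCP orientation; "contact_force": force on the tool from outside, world axes, zero at the start; "wrist_torque": the same for the moment, N m; "opening": opening from 0.0 (shut) to 1.0 (fully open).
Only numpy, scipy, OpenCV 4.12 (cv2) and the standard library are available. Lean on these libraries where they do the work, as an engineer would, in place of code of your own. Each camera call takes 0.05 s, during which the arm holds its last target.

## Working session

There is one attempt and no reset: what is moved stays moved. The work goes in short steps, Python scripts to look and compute and a tool call to move; the robot and the scene stay as the last step left them, time stands still between calls to the robot, and variables do not carry over. Pictures are saved under pics/ and viewed, and the job is handed in when it is done.

Besides the shell and the picture viewer there is one more tool, called after "Emit:" as name(argument=value, ...) on one line, values as JSON. apply_moves: Moves the arm, as the interface text tells. Its arguments: {"type":"object","properties":{"motion":{"type":"string"},"squeeze":{"type":"number"}},"required":["motion"]}

```bash
mkdir -p pics; ls; python3 - <<'E'
from rig import r, grab_frame, spotter
import cv2,numpy as np
print(r.sense())
for n in("side","top"):
    f=grab_frame(n); cv2.imwrite(f"pics/{n}0.png",f["img"][:,:,::-1])
    print(n,{k:(np.round(v,4).tolist() if k!="img" else 0) for k,v in f.items()})
    for q in ["lock_axis","rim_front","pointer","pan_top","level_wheel","big_weight","small_weight","jar","scoop"]:
        print(q,[(np.round(d["point"],1).tolist(),round(d["conf"],2)) for d in spotter.place_of(q,n)[:2]])
E
```

```text
pics
{'clock': 0.0, 'qpos': array([ 1.26457693e+00,  3.53671119e-01,  1.63415802e+00, -1.57232540e-05,
        1.15519665e+00, -2.40324952e-03]), 'qvel': array([-0.00173213, -0.00025004, -0.00083516, -0.0015843 , -0.0004877 ,
       -0.00204141]), 'joint_efforts': array([ 1.11228772e-03, -6.05238891e+01, -3.42071629e+01,  6.17781734e-05,
        8.80811247e-03, -1.88150040e-05]), 'eef_pos': array([186.90857663, 596.14380398, 403.93693704]), 'tcp_rot': array([-3.14015948e+00,  1.09314607e-05,  2.83778287e+00]), 'contact_force': array([-0.28992123,  0.35432323,  0.53041743]), 'wrist_torque': array([-0.01436453, -0.03652377,  0.01736035]), 'opening': 0.9964386751084379}
side {'img': 0, 'fx': 435.0111, 'fy': 435.0111, 'cx': 277.5817, 'cy': 213.18, 'dist_coeffs': [-0.0265, 0.0, 0.0, 0.0, 0.0], 'R': [[-0.9723, -0.2333, -0.0163], [-0.1079, 0.5094, -0.8538], [0.2074, -0.8283, -0.5204]], 't': [598.8149, 8.326, 980.6769]}
lock_axis [([538.5, 119.2, 71.5], 0.88)]
rim_front [([504.8, 110.4, 60.7], 0.79)]
pointer [([582.9, 130.0, 74.1], 0.55)]
pan_top [([407.9, 300.2, -4.6], 0.67), ([568.6, 274.7, 66.8], 0.57)]Traceback (most recent call last):
  File "<stdin>", line 8, in <module>
ValueError: it knows: big_weight, jar, lock_axis, pan_top, pointer, rim_front, scoop, small_weight
```

```bash
python3 - <<'E'
from rig import r, grab_frame, spotter
import cv2,numpy as np
for n in("side","top"):
    f=grab_frame(n); cv2.imwrite(f"pics/{n}0.png",f["img"][:,:,::-1])
    print(n,{k:(np.round(v,4).tolist() if k!="img" else 0) for k,v in f.items()})
    for q in ["lock_axis","rim_front","pointer","pan_top","big_weight","small_weight","jar","scoop"]:
        print(q,[(np.round(d["point"],1).tolist(),round(d["conf"],2)) for d in spotter.place_of(q,n)[:2]])
print(r.sense()["clock"])
E
```

```text
side {'img': 0, 'fx': 435.0111, 'fy': 435.0111, 'cx': 277.5817, 'cy': 213.18, 'dist_coeffs': [-0.0265, 0.0, 0.0, 0.0, 0.0], 'R': [[-0.9723, -0.2333, -0.0163], [-0.1079, 0.5094, -0.8538], [0.2074, -0.8283, -0.5204]], 't': [598.8149, 8.326, 980.6769]}
lock_axis [([538.1, 120.8, 71.1], 0.78)]
rim_front [([505.7, 109.9, 61.7], 0.67), ([536.7, 119.0, 70.9], 0.36)]
pointer [([581.2, 128.9, 72.4], 0.73)]
pan_top [([570.8, 275.4, 67.6], 0.67)]
big_weight [([420.5, 250.0, -0.7], 0.77)]
small_weight []
jar [([701.1, 282.2, 1.2], 0.64)]
scoop [([514.5, 399.0, 1.2], 0.93)]
top {'img': 0, 'fx': 469.9559, 'fy': 469.9559, 'cx': 275.0144, 'cy': 209.2751, 'dist_coeffs': [-0.0618, 0.0, 0.0, 0.0, 0.0], 'R': [[0.0025, -1.0, 0.003], [-0.9943, -0.0028, -0.1066], [0.1066, -0.0027, -0.9943]], 't': [259.4915, 554.2913, 879.1136]}
lock_axis [([538.9, 121.2, 75.5], 0.92)]
rim_front [([502.9, 111.0, 66.7], 0.75)]
pointer [([582.4, 130.7, 76.0], 0.65)]
pan_top [([570.0, 275.1, 64.2], 0.87)]
big_weight [([418.9, 254.7, -1.6], 0.61)]
small_weight [([539.0, 122.6, 79.5], 0.52), ([405.6, 303.6, -0.1], 0.48)]
jar [([701.0, 280.9, 0.5], 0.87)]
scoop [([517.2, 396.9, -3.7], 0.91)]
1.15
```

View pics/side0.png

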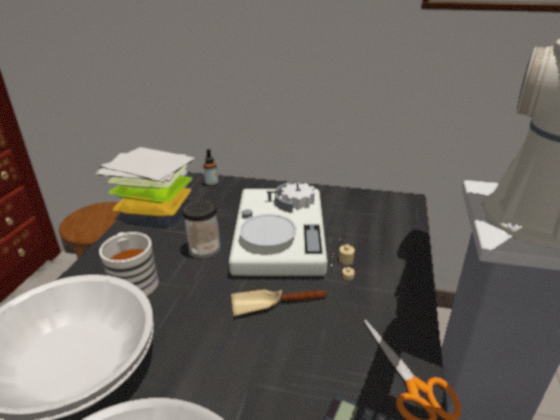

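View pics/top0.png

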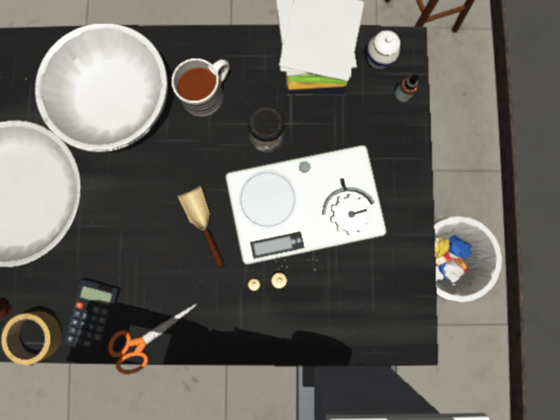

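```bash
cat > h.py <<'E'
from rig import r, grab_frame, spotter
import cv2,numpy as np
def proj(f,P):
    P=np.atleast_2d(np.array(P,float)); K=np.array([[f["fx"],0,f["cx"]],[0,f["fy"],f["cy"]],[0,0,1]])
    p,_=cv2.projectPoints(P,cv2.Rodrigues(np.array(f["R"]))[0],np.array(f["t"],float),K,np.array(f["dist_coeffs"])); return p[:,0]
def lift(f,uv,z):
    K=np.array([[f["fx"],0,f["cx"]],[0,f["fy"],f["cy"]],[0,0,1]]);R=np.array(f["R"]);t=np.array(f["t"])
    n=cv2.undistortPoints(np.array(uv,float).reshape(-1,1,2),K,np.array(f["dist_coeffs"]))[:,0]
    d=np.c_[n,np.ones(len(n))]@R; c=-R.T@t
    return c+d*((z-c[2])/d[:,2])[:,None]
def topdown(f,c,z,half=75,px=4):
    n=int(2*half*px); u,v=np.meshgrid(np.arange(n),np.arange(n))
    X=c[0]+half-v/px; Y=c[1]+half-u/px
    p=proj(f,np.c_[X.ravel(),Y.ravel(),np.full(X.size,z)]).astype(np.float32)
    return cv2.remap(f["img"],p[:,0].reshape(n,n),p[:,1].reshape(n,n),cv2.INTER_CUBIC)
E
cat > look.py <<'E'
import sys; from h import *
tag=sys.argv[1]; c=(538.7,121)
ims=[]
for n in("top","side"):
    f=grab_frame(n); im=topdown(f,c,74,70,2.8)
    h=im.shape[0]//2; cv2.circle(im,(h,h),int(38*2.8),(255,0,0),1); cv2.circle(im,(h,h),2,(255,0,0),-1)
    ims.append(im)
cv2.imwrite(f"pics/{tag}.png",np.hstack(ims)[:,:,::-1]); print(r.sense()["clock"])
E
python3 look.py w0; python3 - <<'E'
import cv2;a=cv2.imread("pics/side0.png")[150:300,215:375];cv2.imwrite("pics/sz.png",cv2.resize(a,None,fx=5,fy=4,interpolation=2))
E
```

```text
1.25
```

View pics/w0.png

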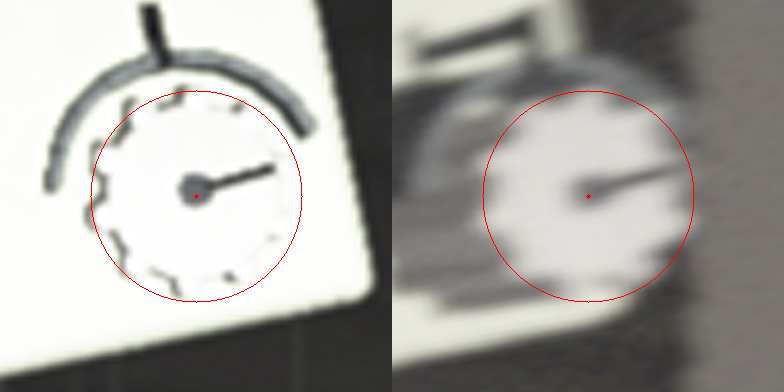

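View pics/sz.png

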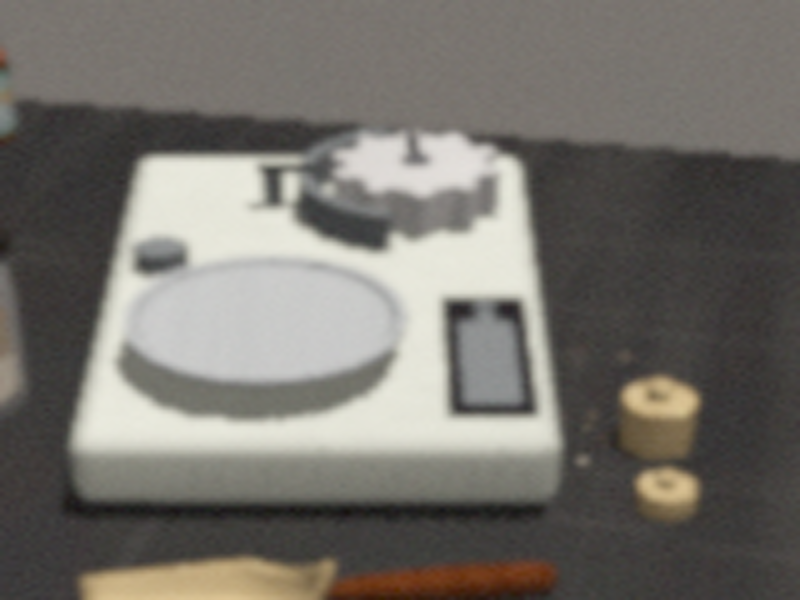

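Emit:
apply_moves(motion="-1 -0.426 -0.304 0.07 0.52;-1 -0.426 -0.304 0.07 0.52;-1 -0.426 -0.304 0.07 0.52;-1 -0.426 -0.304 0.07 0.52;-1 -0.426 -0.304 0.07 0.52;-1 -0.426 -0.304 0.07 0.52;-1 -0.426 -0.304 0.07 0.52;-1 -0.426 -0.304 0.07 0.52;-1 -0.426 -0.304 0.07 0.52;-1 -0.426 -0.304 0.07 0.52;-1 -0.426 -0.304 0.07 0.52;-1 -0.426 -0.304 0.07 0.52;-1 -0.426 -0.304 0.07 0.52;-1 -0.426 -0.304 0.07 0.52;-1 -0.426 -0.304 0.07 0.52;-1 -0.426 -0.304 0.07 0.52;-1 -0.426 -0.304 0.07 0.52", squeeze=20)

```text
clock: 2.67
eef_pos: [502.0, 179.6, 334.8]
tcp_rot: [-3.141, -0.0, 1.206]
contact_force: [0.2, -0.0, -0.0]
opening: 0.002
```

```bash
python3 - <<'E'
from h import *
a=[]
for n in("top","side"):
    f=grab_frame(n); s=r.sense(); c=proj(f,[s["eef_pos"]+[0,0,-130]])[0].astype(int)
    i=f["img"][max(0,c[1]-75):c[1]+75,max(0,c[0]-65):c[0]+65]; i=cv2.resize(i,(390,450),interpolation=2)
    a.append(i)
cv2.imwrite("pics/a1.png",np.hstack(a)[:,:,::-1]); print(s["qpos"],s["tcp_rot"],s["eef_pos"])
E
```

```text
[3.41124176e-01 2.92677678e-01 1.89523595e+00 1.43533870e-04
 9.53445628e-01 7.05239363e-01] [ 3.14149082e+00 -2.40422607e-04  1.20659808e+00] [501.9862842  179.81899069 334.88695756]
```

View pics/a1.png

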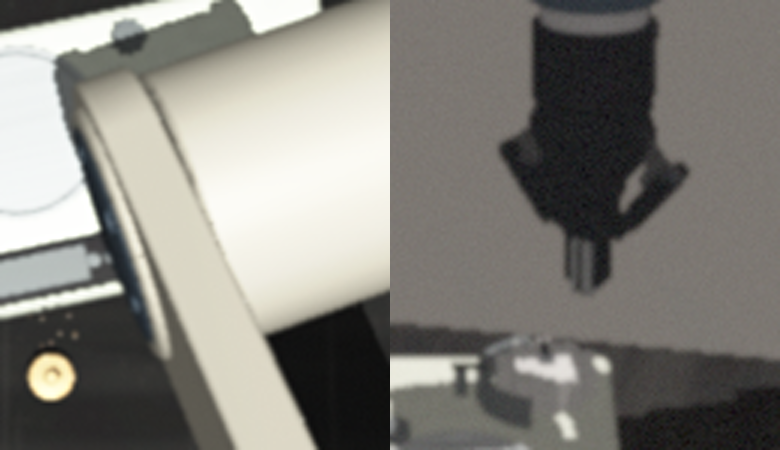

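Emit:
apply_moves(motion="-1 0 0 0.03 0;-1 0 0 0.065 0;-1 0 0 0.09 0;-1 0 0 0.106 0;-1 0 0 0.106 0;-1 0 0 0.106 0")

```text
clock: 3.27
eef_pos: [502.0, 179.5, 228.4]
tcp_rot: [-3.14, 0.001, 1.206]
contact_force: [0.2, -1.2, 0.7]
opening: -0.001
```

Emit:
apply_moves(motion="-1 -0.006 0.008 0 0;-1 -0.0084 0.0112 0 0;-1 -0.0103 0.0136 0 0;-1 -0.0103 0.0136 0 0;-1 -0.0103 0.0136 0 0")

```text
clock: 3.68
eef_pos: [511.9, 164.1, 229.4]
tcp_rot: [3.141, -0.001, 1.203]
contact_force: [0.2, -0.1, -0.1]
opening: 0.004
```

```bash
python3 - <<'E'
from h import *
s=r.sense();print(s["contact_force"])
f=grab_frame("side"); i=cv2.resize(f["img"][130:260,230:370],None,fx=5,fy=4,interpolation=2); cv2.imwrite("pics/b1.png",i[:,:,::-1])
E
```

```text
[ 0.17706123 -0.05365533 -0.08321665]
```

View pics/b1.png

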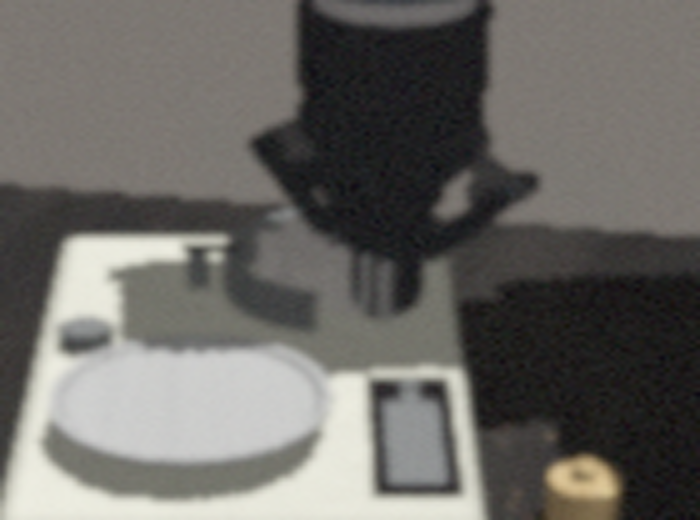

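Emit:
apply_moves(motion="-1 -0.0006 0.0008 0 0;-1 -0.0012 0.0016 0 0;-1 -0.0018 0.0024 0 0;-1 -0.0018 0.0024 0 0")

```text
clock: 4.07
eef_pos: [513.2, 161.8, 228.7]
tcp_rot: [3.142, 0.0, 1.204]
contact_force: [-0.6, -0.1, 0.6]
opening: 0.002
```

Emit:
apply_moves(motion="-1 -0.0006 0.0008 0 0;-1 -0.0012 0.0016 0 0;-1 -0.0018 0.0024 0 0;-1 -0.0018 0.0024 0 0")

```text
clock: 4.4
eef_pos: [514.3, 159.6, 228.6]
tcp_rot: [-3.14, -0.0, 1.204]
contact_force: [-2.5, 4.9, 0.9]
opening: -0.0
```

```bash
cat > plan.py <<'E'
# usage: plan.py rho phi0 phi1 step [ax ay]: rows from now, CCW phi in deg, final rho given
import sys; from h import *
a=list(map(float,sys.argv[1:])); rho1,phi,step=a[:3]
ax=np.array(a[3:5]) if len(a)>4 else np.array([538.7,121.])
s=r.sense(); p=s["eef_pos"][:2]; yaw=s["tcp_rot"][2]
B=np.array([[np.cos(yaw),np.sin(yaw)],[np.sin(yaw),-np.cos(yaw)]])
d=p-ax; rho0=np.hypot(*d); al=np.degrees(np.arctan2(d[1],d[0]))%360
print("rho",rho0.round(1),"alpha",al.round(1),"F",s["contact_force"].round(1),"yaw",np.degrees(yaw).round(1),"t",s["clock"])
n=int(np.ceil(abs(phi)/step)); out=[]
for k in range(1,n+1):
    f=phi*k/n; rr=rho1 if len(a)<=5 else rho0+(rho1-rho0)*k/n
    q=ax+rr*np.array([np.cos(np.radians(al+f)),np.sin(np.radians(al+f))])
    t=B@(q-p)/1000; out.append("-1 %.4f %.4f 0 %.4f"%(t[0],t[1],-f/180))
print(";".join(out))
E
python3 plan.py 46 28 7
```

```text
rho 45.7 alpha 122.3 F [-2.5  4.9  0.9] yaw 69.0 t 4.4
-1 -0.0045 -0.0033 0 -0.0389;-1 -0.0096 -0.0058 0 -0.0778;-1 -0.0149 -0.0076 0 -0.1167;-1 -0.0204 -0.0088 0 -0.1556
```

Emit:
apply_moves(motion="-1 -0.0045 -0.0033 0 -0.0389;-1 -0.0096 -0.0058 0 -0.0778;-1 -0.0149 -0.0076 0 -0.1167;-1 -0.0204 -0.0088 0 -0.1556")

```text
clock: 4.73
eef_pos: [499.2, 143.5, 228.8]
tcp_rot: [3.141, -0.0, 1.699]
contact_force: [1.5, 1.4, -0.6]
opening: 0.003
```

```bash
python3 look.py w1; python3 plan.py 46 84 7
```

```text
4.8333
rho 45.5 alpha 151.0 F [-0.8 -0.1 -0.4] yaw 97.1 t 4.8333
-1 -0.0044 -0.0034 0 -0.0389;-1 -0.0095 -0.0059 0 -0.0778;-1 -0.0148 -0.0077 0 -0.1167;-1 -0.0203 -0.0088 0 -0.1556;-1 -0.0259 -0.0092 0 -0.1944;-1 -0.0315 -0.0090 0 -0.2333;-1 -0.0371 -0.0081 0 -0.2722;-1 -0.0425 -0.0065 0 -0.3111;-1 -0.0476 -0.0043 0 -0.3500;-1 -0.0525 -0.0015 0 -0.3889;-1 -0.0569 0.0020 0 -0.4278;-1 -0.0609 0.0059 0 -0.4667
```

View pics/w1.png

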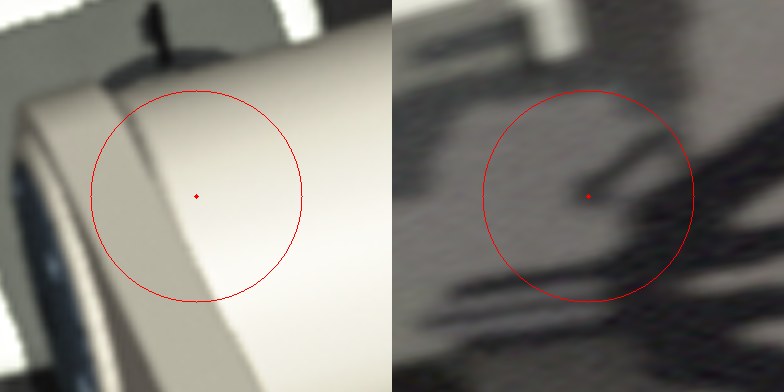

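Emit:
apply_moves(motion="-1 -0.0044 -0.0034 0 -0.0389;-1 -0.0095 -0.0059 0 -0.0778;-1 -0.0148 -0.0077 0 -0.1167;-1 -0.0203 -0.0088 0 -0.1556;-1 -0.0259 -0.0092 0 -0.1944;-1 -0.0315 -0.0090 0 -0.2333;-1 -0.0371 -0.0081 0 -0.2722;-1 -0.0425 -0.0065 0 -0.3111;-1 -0.0476 -0.0043 0 -0.35;-1 -0.0525 -0.0015 0 -0.3889;-1 -0.0569 0.002 0 -0.4278;-1 -0.0609 0.0059 0 -0.4667")

```text
clock: 5.83
eef_pos: [512.2, 83.4, 228.5]
tcp_rot: [-3.141, -0.002, -3.123]
contact_force: [-2.7, -0.5, 2.5]
opening: 0.003
```

```bash
python3 look.py w2; python3 plan.py 60 2 1
```

```text
5.9333
rho 45.9 alpha 235.4 F [-1.2 -0.8  0.6] yaw -179.1 t 5.9333
-1 0.0073 -0.0121 0 -0.0056;-1 0.0065 -0.0127 0 -0.0111
```

View pics/w2.png

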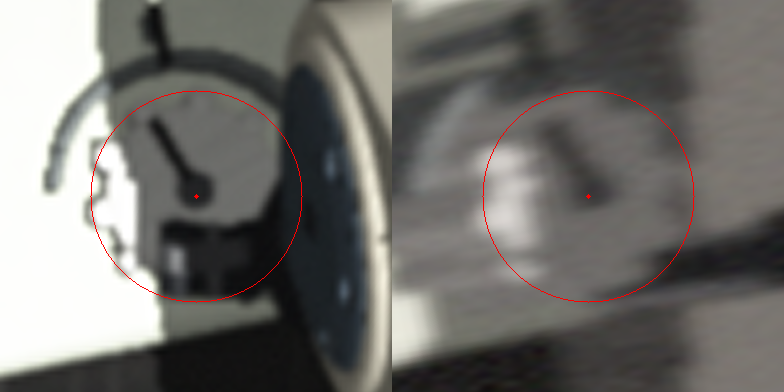

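```bash
cat > back.py <<'E'
import sys; from h import *
phi=float(sys.argv[1]); rin=float(sys.argv[2]); ax=np.array([538.7,121.])
s=r.sense(); p=s["eef_pos"][:2]; yaw=s["tcp_rot"][2]
B=np.array([[np.cos(yaw),np.sin(yaw)],[np.sin(yaw),-np.cos(yaw)]])
d=p-ax; al=np.degrees(np.arctan2(d[1],d[0]))%360; print(al,np.hypot(*d))
seq=[(54,-1),(60,-2)]+[(60,-2+(-phi+2)*k/15.) for k in range(1,16)]+[(54,-phi),(49,-phi),(rin,-phi)]
print(len(seq))
print(";".join("-1 %.4f %.4f 0 %.4f"%(*(B@(ax+rr*np.array([np.cos(np.radians(al+f)),np.sin(np.radians(al+f))])-p)/1000),-f/180) for rr,f in seq))
E
python3 back.py 108 46.5
```

```text
235.4117766177117 45.860710468973714
20
-1 0.0055 -0.0061 0 0.0056;-1 0.0099 -0.0103 0 0.0111;-1 0.0155 -0.0054 0 0.0504;-1 0.0204 0.0001 0 0.0896;-1 0.0246 0.0062 0 0.1289;-1 0.0281 0.0127 0 0.1681;-1 0.0307 0.0196 0 0.2074;-1 0.0325 0.0268 0 0.2467;-1 0.0333 0.0341 0 0.2859;-1 0.0332 0.0415 0 0.3252;-1 0.0323 0.0489 0 0.3644;-1 0.0304 0.0560 0 0.4037;-1 0.0277 0.0629 0 0.4430;-1 0.0241 0.0694 0 0.4822;-1 0.0198 0.0754 0 0.5215;-1 0.0148 0.0808 0 0.5607;-1 0.0091 0.0856 0 0.6000;-1 0.0055 0.0807 0 0.6000;-1 0.0026 0.0767 0 0.6000;-1 0.0011 0.0747 0 0.6000
```

Emit:
apply_moves(motion="-1 0.0055 -0.0061 0 0.0056;-1 0.0099 -0.0103 0 0.0111;-1 0.0155 -0.0054 0 0.0504;-1 0.0204 0.0001 0 0.0896;-1 0.0246 0.0062 0 0.1289;-1 0.0281 0.0127 0 0.1681;-1 0.0307 0.0196 0 0.2074;-1 0.0325 0.0268 0 0.2467;-1 0.0333 0.0341 0 0.2859;-1 0.0332 0.0415 0 0.3252;-1 0.0323 0.0489 0 0.3644;-1 0.0304 0.056 0 0.4037;-1 0.0277 0.0629 0 0.443;-1 0.0241 0.0694 0 0.4822;-1 0.0198 0.0754 0 0.5215;-1 0.0148 0.0808 0 0.5607;-1 0.0091 0.0856 0 0.6;-1 0.0055 0.0807 0 0.6;-1 0.0026 0.0767 0 0.6;-1 0.0011 0.0747 0 0.6")

```text
clock: 7.6
eef_pos: [509.6, 157.7, 228.6]
tcp_rot: [-3.14, 0.0, 1.276]
contact_force: [-8.5, 9.4, 2.0]
opening: -0.001
```

```bash
python3 look.py w3; python3 plan.py 46 114 7
```

```text
7.7
rho 47.1 alpha 128.8 F [-3.5  4.2  0.4] yaw 73.0 t 7.7
-1 -0.0052 -0.0019 0 -0.0373;-1 -0.0101 -0.0041 0 -0.0745;-1 -0.0153 -0.0057 0 -0.1118;-1 -0.0205 -0.0067 0 -0.1490;-1 -0.0259 -0.0071 0 -0.1863;-1 -0.0313 -0.0069 0 -0.2235;-1 -0.0366 -0.0060 0 -0.2608;-1 -0.0418 -0.0045 0 -0.2980;-1 -0.0467 -0.0024 0 -0.3353;-1 -0.0514 0.0002 0 -0.3725;-1 -0.0558 0.0034 0 -0.4098;-1 -0.0597 0.0070 0 -0.4471;-1 -0.0632 0.0111 0 -0.4843;-1 -0.0662 0.0156 0 -0.5216;-1 -0.0686 0.0204 0 -0.5588;-1 -0.0705 0.0255 0 -0.5961;-1 -0.0718 0.0307 0 -0.6333
```

View pics/w3.png

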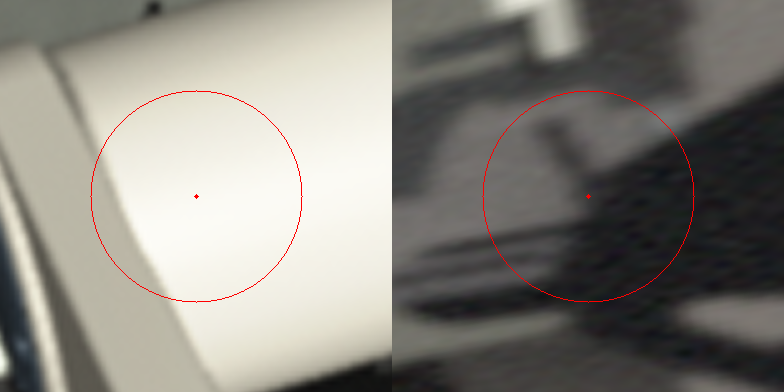

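Emit:
apply_moves(motion="-1 -0.0052 -0.0019 0 -0.0373;-1 -0.0101 -0.0041 0 -0.0745;-1 -0.0153 -0.0057 0 -0.1118;-1 -0.0205 -0.0067 0 -0.149;-1 -0.0259 -0.0071 0 -0.1863;-1 -0.0313 -0.0069 0 -0.2235;-1 -0.0366 -0.006 0 -0.2608;-1 -0.0418 -0.0045 0 -0.298;-1 -0.0467 -0.0024 0 -0.3353;-1 -0.0514 0.0002 0 -0.3725;-1 -0.0558 0.0034 0 -0.4098;-1 -0.0597 0.007 0 -0.4471;-1 -0.0632 0.0111 0 -0.4843;-1 -0.0662 0.0156 0 -0.5216;-1 -0.0686 0.0204 0 -0.5588;-1 -0.0705 0.0255 0 -0.5961;-1 -0.0718 0.0307 0 -0.6333")

```text
clock: 9.12
eef_pos: [517.1, 79.3, 228.3]
tcp_rot: [-3.141, -0.004, -3.012]
contact_force: [-3.1, -3.6, 2.2]
opening: 0.001
```

```bash
python3 look.py w4; python3 plan.py 46 2 1;python3 back.py 111 46.5
```

```text
9.2167
rho 46.9 alpha 243.4 F [-1.9 -5.5 -0.1] yaw -172.6 t 9.2167
-1 -0.0012 0.0003 0 -0.0056;-1 -0.0019 -0.0001 0 -0.0111
243.41304937278068 46.924114645866986
20
-1 0.0047 -0.0053 0 0.0056;-1 0.0090 -0.0096 0 0.0111;-1 0.0149 -0.0048 0 0.0515;-1 0.0201 0.0008 0 0.0919;-1 0.0245 0.0069 0 0.1322;-1 0.0282 0.0136 0 0.1726;-1 0.0309 0.0207 0 0.2130;-1 0.0328 0.0281 0 0.2533;-1 0.0337 0.0356 0 0.2937;-1 0.0336 0.0432 0 0.3341;-1 0.0326 0.0507 0 0.3744;-1 0.0306 0.0581 0 0.4148;-1 0.0278 0.0651 0 0.4552;-1 0.0240 0.0717 0 0.4956;-1 0.0195 0.0778 0 0.5359;-1 0.0142 0.0833 0 0.5763;-1 0.0082 0.0880 0 0.6167;-1 0.0048 0.0831 0 0.6167;-1 0.0019 0.0790 0 0.6167;-1 0.0005 0.0770 0 0.6167
```

View pics/w4.png

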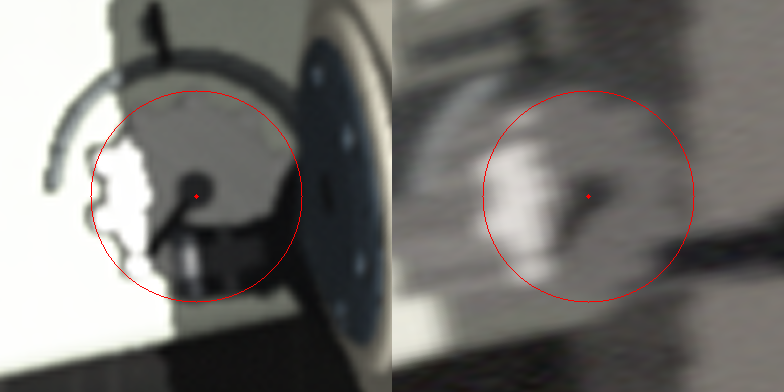

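```bash
python3 back.py 114 46.3
```

```text
243.41304937278068 46.924114645866986
20
-1 0.0047 -0.0053 0 0.0056;-1 0.0090 -0.0096 0 0.0111;-1 0.0150 -0.0047 0 0.0526;-1 0.0203 0.0011 0 0.0941;-1 0.0249 0.0074 0 0.1356;-1 0.0285 0.0144 0 0.1770;-1 0.0313 0.0217 0 0.2185;-1 0.0330 0.0293 0 0.2600;-1 0.0338 0.0371 0 0.3015;-1 0.0335 0.0449 0 0.3430;-1 0.0322 0.0526 0 0.3844;-1 0.0299 0.0601 0 0.4259;-1 0.0267 0.0672 0 0.4674;-1 0.0226 0.0738 0 0.5089;-1 0.0176 0.0799 0 0.5504;-1 0.0119 0.0852 0 0.5919;-1 0.0056 0.0898 0 0.6333;-1 0.0024 0.0847 0 0.6333;-1 -0.0002 0.0805 0 0.6333;-1 -0.0017 0.0782 0 0.6333
```

Emit:
apply_moves(motion="-1 0.0047 -0.0053 0 0.0056;-1 0.009 -0.0096 0 0.0111;-1 0.015 -0.0047 0 0.0506;-1 0.0203 0.0011 0 0.09;-1 0.0249 0.0074 0 0.13;-1 0.0285 0.0144 0 0.17;-1 0.0313 0.0217 0 0.2095;-1 0.033 0.0293 0 0.249;-1 0.0338 0.0371 0 0.289;-1 0.0335 0.0449 0 0.329;-1 0.0322 0.0526 0 0.3685;-1 0.0299 0.0601 0 0.408;-1 0.0267 0.0672 0 0.448;-1 0.0226 0.0738 0 0.488;-1 0.0176 0.0799 0 0.5275;-1 0.0119 0.0852 0 0.567;-1 0.0056 0.0898 0 0.6065;-1 0.0056 0.0898 0 0.6333;-1 0.0024 0.0847 0 0.6333;-1 -0.0002 0.0805 0 0.6333")

```text
clock: 10.88
eef_pos: [508.6, 159.9, 228.7]
tcp_rot: [-3.141, 0.0, 1.277]
contact_force: [-0.4, 0.6, -0.7]
opening: 0.002
```

```bash
python3 look.py w5; python3 plan.py 46 120 6.9
```

```text
10.9833
rho 48.7 alpha 127.5 F [-0.1  0.4 -0.8] yaw 73.1 t 10.9833
-1 -0.0061 -0.0007 0 -0.0370;-1 -0.0109 -0.0030 0 -0.0741;-1 -0.0160 -0.0047 0 -0.1111;-1 -0.0212 -0.0059 0 -0.1481;-1 -0.0265 -0.0064 0 -0.1852;-1 -0.0319 -0.0063 0 -0.2222;-1 -0.0372 -0.0056 0 -0.2593;-1 -0.0423 -0.0042 0 -0.2963;-1 -0.0473 -0.0023 0 -0.3333;-1 -0.0521 0.0002 0 -0.3704;-1 -0.0565 0.0032 0 -0.4074;-1 -0.0605 0.0067 0 -0.4444;-1 -0.0641 0.0107 0 -0.4815;-1 -0.0672 0.0150 0 -0.5185;-1 -0.0698 0.0197 0 -0.5556;-1 -0.0718 0.0246 0 -0.5926;-1 -0.0733 0.0298 0 -0.6296;-1 -0.0741 0.0351 0 -0.6667
```

View pics/w5.png

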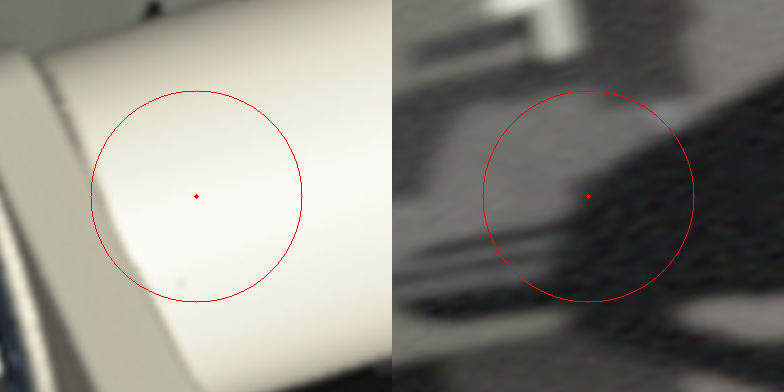

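Emit:
apply_moves(motion="-1 -0.0017 0.0023 0 0;-1 -0.0061 -0.0007 0 -0.037;-1 -0.0109 -0.003 0 -0.0741;-1 -0.016 -0.0047 0 -0.1111;-1 -0.0212 -0.0059 0 -0.1481;-1 -0.0265 -0.0064 0 -0.1852;-1 -0.0319 -0.0063 0 -0.2222;-1 -0.0372 -0.0056 0 -0.2593;-1 -0.0423 -0.0042 0 -0.2963;-1 -0.0473 -0.0023 0 -0.3333;-1 -0.0521 0.0002 0 -0.3704;-1 -0.0565 0.0032 0 -0.4074;-1 -0.0605 0.0067 0 -0.4444;-1 -0.0641 0.0107 0 -0.4815;-1 -0.0672 0.015 0 -0.5185;-1 -0.0698 0.0197 0 -0.5556;-1 -0.0718 0.0246 0 -0.5926;-1 -0.0733 0.0298 0 -0.6296;-1 -0.0741 0.0351 0 -0.6667")

```text
clock: 12.57
eef_pos: [519.7, 78.3, 228.4]
tcp_rot: [-3.141, -0.004, -2.907]
contact_force: [-4.1, -7.3, 4.9]
opening: 0.003
```

```bash
python3 look.py w6; python3 plan.py 46 2 1;python3 back.py 111 46.5
```

```text
12.6667
rho 46.7 alpha 246.7 F [-2.6 -5.8  1.6] yaw -166.6 t 12.6667
-1 -0.0010 0.0001 0 -0.0056;-1 -0.0017 -0.0004 0 -0.0111
246.72356330843365 46.65572476070457
20
-1 0.0051 -0.0053 0 0.0056;-1 0.0096 -0.0094 0 0.0111;-1 0.0152 -0.0043 0 0.0515;-1 0.0202 0.0015 0 0.0919;-1 0.0243 0.0078 0 0.1322;-1 0.0277 0.0147 0 0.1726;-1 0.0301 0.0219 0 0.2130;-1 0.0316 0.0293 0 0.2533;-1 0.0321 0.0369 0 0.2937;-1 0.0317 0.0445 0 0.3341;-1 0.0304 0.0520 0 0.3744;-1 0.0280 0.0592 0 0.4148;-1 0.0248 0.0661 0 0.4552;-1 0.0208 0.0726 0 0.4956;-1 0.0159 0.0784 0 0.5359;-1 0.0104 0.0837 0 0.5763;-1 0.0043 0.0881 0 0.6167;-1 0.0010 0.0831 0 0.6167;-1 -0.0016 0.0788 0 0.6167;-1 -0.0030 0.0767 0 0.6167
```

View pics/w6.png

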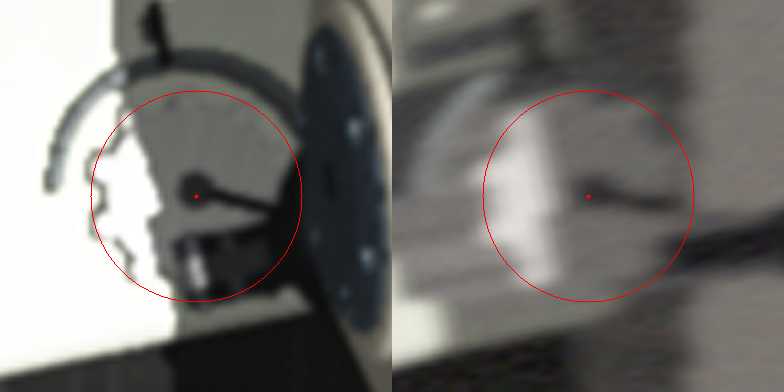

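Emit:
apply_moves(motion="-1 0.0051 -0.0053 0 0.0056;-1 0.0096 -0.0094 0 0.0111;-1 0.0152 -0.0043 0 0.05;-1 0.0202 0.0015 0 0.0895;-1 0.0243 0.0078 0 0.129;-1 0.0277 0.0147 0 0.1687;-1 0.0301 0.0219 0 0.208;-1 0.0316 0.0293 0 0.248;-1 0.0321 0.0369 0 0.2875;-1 0.0317 0.0445 0 0.327;-1 0.0304 0.052 0 0.367;-1 0.028 0.0592 0 0.4065;-1 0.0248 0.0661 0 0.446;-1 0.0208 0.0726 0 0.486;-1 0.0159 0.0784 0 0.5255;-1 0.0104 0.0837 0 0.565;-1 0.0043 0.0881 0 0.6045;-1 0.0035 0.0886 0 0.6222;-1 0.0005 0.0836 0 0.6222;-1 -0.0016 0.0798 0 0.6222")

```text
clock: 14.33
eef_pos: [504.3, 157.1, 228.7]
tcp_rot: [3.142, 0.0, 1.416]
contact_force: [-0.0, -0.5, 0.7]
opening: 0.001
```

```bash
python3 look.py w7; python3 plan.py 46 119 6.9
```

```text
14.4333
rho 49.4 alpha 133.6 F [-0.1 -0.2  0.2] yaw 81.1 t 14.4333
-1 -0.0065 -0.0003 0 -0.0367;-1 -0.0112 -0.0027 0 -0.0735;-1 -0.0161 -0.0046 0 -0.1102;-1 -0.0213 -0.0059 0 -0.1469;-1 -0.0265 -0.0066 0 -0.1836;-1 -0.0318 -0.0067 0 -0.2204;-1 -0.0371 -0.0062 0 -0.2571;-1 -0.0423 -0.0051 0 -0.2938;-1 -0.0473 -0.0034 0 -0.3306;-1 -0.0521 -0.0011 0 -0.3673;-1 -0.0566 0.0017 0 -0.4040;-1 -0.0608 0.0050 0 -0.4407;-1 -0.0645 0.0087 0 -0.4775;-1 -0.0678 0.0129 0 -0.5142;-1 -0.0706 0.0174 0 -0.5509;-1 -0.0728 0.0222 0 -0.5877;-1 -0.0745 0.0273 0 -0.6244;-1 -0.0755 0.0325 0 -0.6611
```

View pics/w7.png

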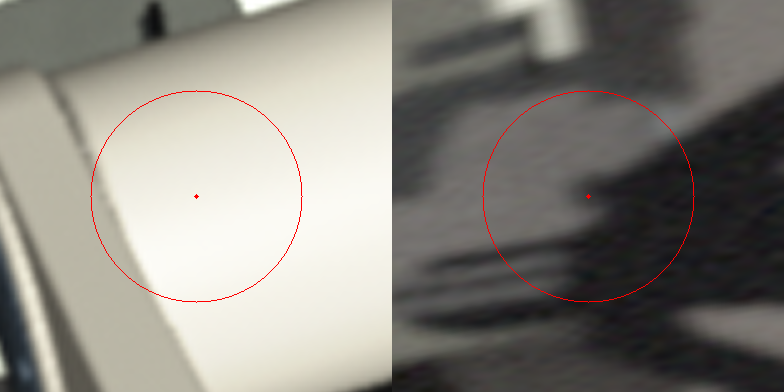

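Emit:
apply_moves(motion="-1 -0.002 0.0027 0 0;-1 -0.0065 -0.0003 0 -0.0367;-1 -0.0112 -0.0027 0 -0.0735;-1 -0.0161 -0.0046 0 -0.1102;-1 -0.0213 -0.0059 0 -0.1469;-1 -0.0265 -0.0066 0 -0.1836;-1 -0.0318 -0.0067 0 -0.2204;-1 -0.0371 -0.0062 0 -0.2571;-1 -0.0423 -0.0051 0 -0.2938;-1 -0.0473 -0.0034 0 -0.3306;-1 -0.0521 -0.0011 0 -0.3673;-1 -0.0566 0.0017 0 -0.404;-1 -0.0608 0.005 0 -0.4407;-1 -0.0645 0.0087 0 -0.4775;-1 -0.0678 0.0129 0 -0.5142;-1 -0.0706 0.0174 0 -0.5509;-1 -0.0728 0.0222 0 -0.5877;-1 -0.0745 0.0273 0 -0.6244;-1 -0.0755 0.0325 0 -0.6611;-1 -0.0755 0.0325 0 -0.6611")

```text
clock: 16.1
eef_pos: [524.4, 76.6, 228.5]
tcp_rot: [-3.141, -0.003, -2.784]
contact_force: [-2.9, -5.9, 1.6]
opening: -0.001
```

```bash
python3 look.py w8; python3 plan.py 46 4 2;python3 back.py 111 46.5|tail -1|cut -c1-60; python3 - <<'E'
from h import *
print(spotter.place_of("pan_top","top"))
E
```

```text
16.2
rho 46.5 alpha 251.6 F [-2.2 -3.9  0.6] yaw -159.9 t 16.2
-1 -0.0016 -0.0006 0 -0.0111;-1 -0.0029 -0.0015 0 -0.0222
-1 0.0054 -0.0053 0 0.0056;-1 0.0100 -0.0092 0 0.0111;-1 0.0
[{'point': [569.7, 273.4, 62.1], 'conf': 0.93}]
```

View pics/w8.png

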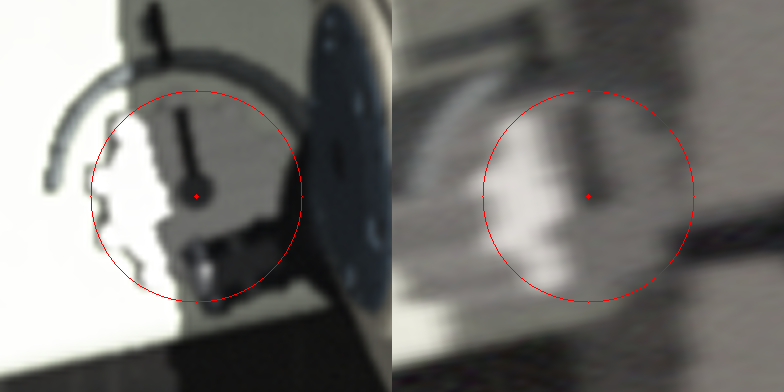

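Emit:
apply_moves(motion="-1 0.004 -0.005 0 0;-1 0.01 -0.0125 0 0;-1 0.0125 -0.0156 0 0;-1 0.0125 -0.0156 -0.03 0;-1 0.0125 -0.0156 -0.07 0;-1 0.0125 -0.0156 -0.09 0;-1 0.0125 -0.0156 -0.09 0")

```text
clock: 16.83
eef_pos: [519.8, 58.8, 323.3]
tcp_rot: [-3.14, 0.008, -2.793]
contact_force: [1.9, -0.8, -0.3]
opening: 0.001
```

```bash
python3 look.py w9; python3 - <<'E'
from h import *
for n in ("top","side"):
    f=grab_frame(n); print([(np.round(d["point"],1),d["conf"]) for d in spotter.place_of("pan_top",n)])
s=r.sense();print(s["eef_pos"],s["tcp_rot"],s["qpos"][5])
p=s["eef_pos"][:2];yaw=s["tcp_rot"][2]
B=np.array([[np.cos(yaw),np.sin(yaw)],[np.sin(yaw),-np.cos(yaw)]]); print(B@(np.array([569.5,274.5])-p))
E
```

```text
16.9333
[(array([570.2, 276.1,  62.7]), 0.96)]
[(array([567.9, 273.5,  69.9]), 0.82)]
[517.66130224  58.88310079 317.37839893] [ 3.14101615e+00 -2.24201496e-03 -2.79231782e+00] -1.8097207166226472
[-122.49639976  184.8581344 ]
```

View pics/w9.png

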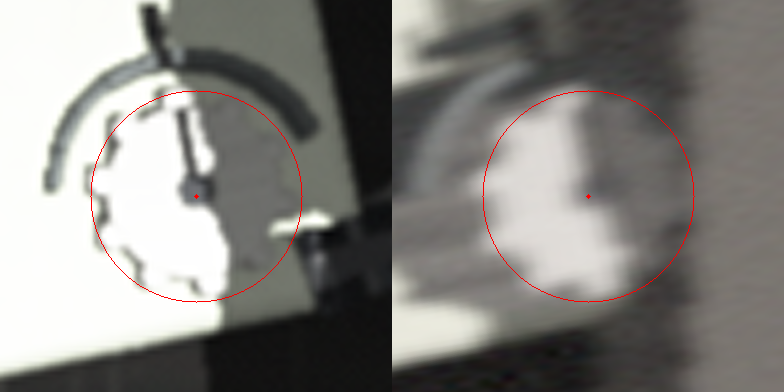

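Emit:
apply_moves(motion="-1 -0.02 0.03 0 0;-1 -0.04 0.06 0 0;-1 -0.06 0.091 0 0;-1 -0.08 0.121 0 0;-1 -0.1 0.151 0 0;-1 -0.1225 0.185 0 0;-1 -0.1225 0.185 0.02 0;-1 -0.1225 0.185 0.04 0;-1 -0.1225 0.185 0.06 0;-1 -0.1225 0.185 0.06 0;-1 -0.1225 0.185 0.06 0")

```text
clock: 18.05
eef_pos: [569.3, 274.5, 256.8]
tcp_rot: [-3.141, -0.004, -2.792]
contact_force: [-0.6, -0.5, 0.2]
opening: 0.001
```

Emit:
apply_moves(motion="-1 0 0 0.008 0;-1 0 0 0.014 0;-1 0 0 0.017 0;-1 0 0 0.019 0;-1 0 0 0.021 0;-1 0 0 0.022 0;-1 0 0 0.022 0;-1 0 0 0.022 0")

```text
clock: 18.72
eef_pos: [570.1, 274.7, 237.1]
tcp_rot: [-3.141, 0.0, -2.792]
contact_force: [-1.5, -2.1, 3.2]
opening: -0.001
```

Emit:
apply_moves(motion="-1 0 0 0.001 0;-1 0 0 0.002 0;-1 0 0 0.003 0;-1 0 0 0.004 0;-1 0 0 0.004 0;-1 0 0 0.004 0;-1 0 0 0.004 0")

```text
clock: 19.3
eef_pos: [570.1, 274.7, 233.1]
tcp_rot: [-3.141, 0.0, -2.792]
contact_force: [-1.2, -2.9, 7.3]
opening: -0.001
```

Emit:
apply_moves(motion="-1 0 0 -0.001 0;-1 0 0 -0.003 0;-1 0 0 -0.006 0;-1 0 0 -0.01 0;-1 0 0 -0.02 0;-1 0 0 -0.04 0;-1 0 0 -0.07 0;-1 0 0 -0.1 0;-1 0 0 -0.13 0;-1 0 0 -0.16 0;-1 0 0 -0.16 0;-1 0 0 -0.16 0;-1 0 0 -0.16 0")

```text
clock: 20.38
eef_pos: [569.7, 274.7, 392.6]
tcp_rot: [3.141, -0.0, -2.792]
contact_force: [-0.6, 0.3, -1.3]
opening: -0.006
```

```bash
python3 look.py w10; python3 - <<'E'
from h import *
for n in("top","side"):
    f=grab_frame(n); cv2.imwrite(f"pics/{n}F.png",f["img"][:,:,::-1])
    for q in ["pan_top","big_weight","small_weight","jar","scoop"]:
        print(n,q,[(np.round(d["point"],1).tolist(),round(d["conf"],2)) for d in spotter.place_of(q,n)[:2]])
s=r.sense();print(s["clock"],s["eef_pos"],s["contact_force"])
E
```

```text
20.4833
top pan_top [([570.6, 276.0, 63.8], 0.58)]
top big_weight [([421.4, 254.5, -3.3], 0.62)]
top small_weight []
top jar [([420.1, 254.2, -1.9], 0.75)]
top scoop [([514.3, 395.8, -3.5], 0.66)]
side pan_top [([570.9, 277.3, 68.9], 0.91)]
side big_weight [([423.7, 250.9, 0.3], 0.72)]
side small_weight [([408.5, 301.0, -3.4], 0.44)]
side jar [([703.3, 278.4, 0.0], 0.97)]
side scoop [([512.1, 393.9, -0.6], 0.84)]
21.0833 [570.01879966 274.80690291 392.68747593] [-0.22735993  0.00138364  0.27249954]
```

View pics/w10.png

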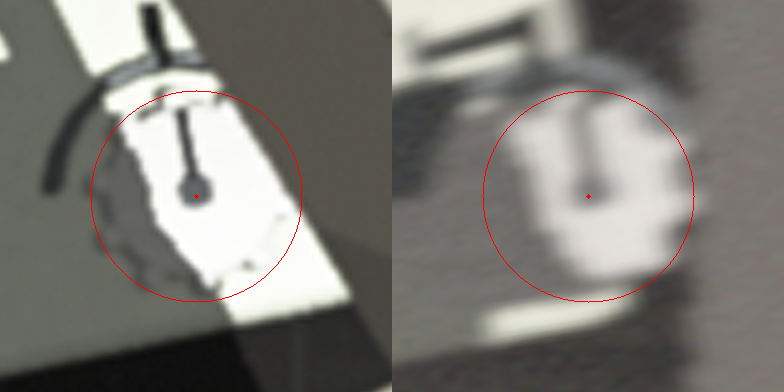

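View pics/sideF.png

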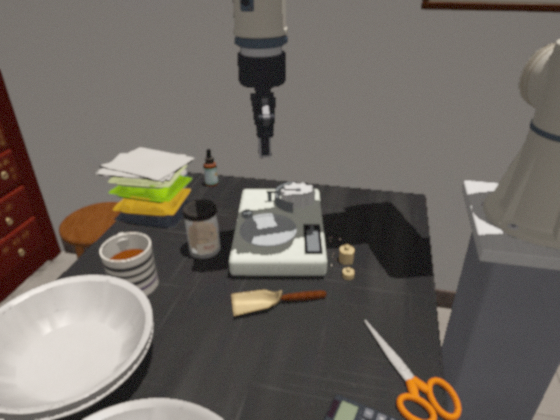

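```bash
python3 -c "
from rig import r
print(r.sign_off())"
```

```text
the job is handed in; nothing more can be done
None
```

The lock wheel is unlocked, the pan has been pressed and has come back up, and the job is handed in. It finished at about 21 s, and sign-off reports no verdict.

- **Lock wheel:** I turned it counter-clockwise with a shut fingertip corner in the knurl, in four strokes (the first in two parts). It went about 446° in all, from about 4.74 rad to about 12.5 rad. That puts the index bar at the pointer for the second time.
- **Pan:** only after that I pressed it at its centre. The fingertip sank about 6 mm at 7.3 N, then I lifted clear to about 150 mm above the pan.

**Last checks**
- **Index bar:** the top view puts it about 3° short of the pointer. The blurrier side view suggests nearer 10° short. Both are inside the 20° allowed.
- **Pan:** up again, measured at 64 mm and 69 mm from the two views, against 66 mm at rest.
- **Loose things:** the big weight, scoop and jar read within 6 mm of their first positions. The small weight was seen poorly: only low-confidence readings, about 4 mm apart between the two views, and missed in the last top view.
- **Jar disagreement:** in the last top view the network gave the big weight's position for the jar. The side view shows the jar where it was.
- **Levelling wheel:** I did not go near it and did not measure its angle.
- **Force at hand-in:** about zero.

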